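Lock the centrifuge rotor's hub ring with the two-pin spanner

ROBOT

A 7-joint arm with a two-finger parallel gripper is mounted at the origin on the work surface. World frame = base frame: x ahead of the robot, y to its left, z up, the work surface at z = 0. Lengths are in mm, angles in rad, forces in N, time in s.
With the tool pointing down it reaches from about 350 to 900 mm from the base axis. Payload 7.2 kg.
Tool frame: the origin (TCP) lies between the finger pads; the fingertips stand 19 mm ahead of it and the grasp point (between the pads) is the TCP; z points along the fingers, y is the direction in which the jaws open and shut (so a half turn about z gives the same grasp; the last joint's range is limited). The gripper opens to 85 mm and grips with 20 to 120 N. Pads are 22 mm wide; open, the fingers measure 114 mm over their backs; the gripper's body (76 mm by 85 mm) begins 54 mm behind the grasp point. The pads swing forward as they close: fully open they stand 13 mm farther back than shut.
Start: joints at [-1.337, 0.411, -0.013, 1.596, 0.006, 1.134, -0.082], TCP at [185.784, 596.752, 250.297] pointing down, gripper open.
Joint ranges: [-2.95, 2.95], [-0.29, 1.99], [-1.47, 1.44], [0.14, 2.54], [-1.03, 4.17], [0.13, 1.85], [-2.86, 2.86]. Speed limits (rad/s): [2.39, 2.39, 3.01, 3.01, 3.14, 3.14, 3.14].

INTERFACE

Orientations are given as a rotation vector (axis times angle).
In Python, from plant import ctrl, optics gives the robot as it stands.
- The arm moves only by the shell command python3 -m inch 'ROWS' [FORCE]. ROWS is a JSON object of lists of equal length, an entry for each row: "linear": the shift along the tool's x, y, z each as a share of 400 mm, from -1 to 1, a list of three; "dr": the turn, a rotation vector about the tool's x, y, z each as a share of 120 degrees, from -1 to 1, a list of three; "claw": the closure, from -1 (fully open) to 1 (shut). A call has 1 to 12 rows; each row is the pose to reach, as a shift and turn from the pose measured when the call began, along the tool's axes at that moment; what a row does not reach only later rows make up. A row lasts 1/10 s, in which the tool goes at most 50 mm and 8.59 degrees, less where a joint would pass 70% of its speed; a pose out of reach is approached as far as the arm can. A call with a number of a shift or a turn outside -1 to 1 is refused whole. A call with a gripper value outside its range is refused whole. The fingers move at their own pace and stop on an object; FORCE is the grip in N (left out, the last holds). Time passes only in rows, so rows that repeat a pose let the fingers close. It gives the time, the measured TCP pose, the force and the opening at its end, in the units of the state.
- ctrl.read_state(): the state, without advancing time (a new reading comes with each control period).
- optics.read_camera(name): name is "scene" or "top" or "wrist"; returns the picture (400x640x3 uint8, red, green, blue); there is no depth.
- optics.get_calibration(name): a dict with "fx", "fy", "cx", "cy" (pixels), "world_to_cam" (4x4, takes a point from world to camera coordinates); the wrist camera has in their place "T_tool_cam" (4x4, takes a point from camera to tool coordinates, whose origin is the TCP and whose axes are the flange's). Camera axes: x right, y down, z forward; pixel columns grow to the right and rows downward; lengths in mm; the calibration is good to about 2 mm. A picture is of the moment at which its call begins: read the wrist's pose just before it. get_calibration takes no time and is no camera call.
- ctrl.job_done(): hands the job in, once; it reports no verdict.
The state is a dict: "time_s": time; "joint_pos": joint angles; "joint_vel": joint speeds; "effort": joint torques, N m; "position": TCP position; "orientation": TCP orientation; "force": force on the tool from outside, world axes, zero at the start; "torque": the same for the moment, N m; "opening": finger opening in mm.
Only numpy, scipy, OpenCV 4.12 (cv2) and the standard library are available. Lean on these libraries where they do the work, as an engineer would, in place of code of your own. Each camera call takes 0.05 s, during which the arm holds its last target. There are 200 camera calls.

TASK

Take the two-pin spanner from its rest, find the two holes of the recessed ring in the centrifuge rotor's hub by feel, pressing only gently, and turn the ring clockwise until it is locked fully home against its stop, without forcing it. Then stand the spanner upright back in its rest, as it was, let go of it, and leave everything else on the bench where it is.

Things in the scene. Friction and masses are not known exactly. Their poses are not given: they have to be found in the camera images.
- rotor: aluminium centrifuge rotor, fixed on a round black foot: 180 mm across, hub rim 72 mm above the bench, eight tube holes round a sloping shoulder. Origin on the bench under its axis, z up. In the hub's top is a round recess, 54 mm across and 8 mm deep, with the steel locking ring (51 mm across) as its floor
- ring_face (a point): centre of the ring's top face, on the rotor's axis, 64 mm above the bench; does not turn with the ring. The ring's two round holes, 17 mm either side of it, are 9.5 mm wide, 9 mm deep, mouths bevelled 1 mm. Their direction is seen but not measured: at joint value 0 the line through them is within 0.45 rad either way of the rotor's x axis; subtract the joint value (clockwise)
- ring (a joint): angle turned by the locking ring, rad: grows clockwise as seen from above; starts loose, between 0 and 0.25; it is home at 1.05, where the stop, a stiff seal, starts to push back (0.04 Nm more per 0.01 rad; 0.6 Nm in all is forcing it). Until there it turns with about 0.16 Nm of friction, so pins rubbing lightly on its face do not turn it; it stays where it is left
- key_grip (a point): centre of the two-pin spanner's black handle, an upright flat blade 40 mm long (x), 12 mm thick (y), 32 mm high (16 mm above and below this point). The spanner stands pins down; half a turn about z is the same. Fully engaged, the cross-bar lies on the ring's face and this point is 49 mm above that face; with the pins only resting on the face, 56 mm
- key: the two-pin spanner, steel, about 0.14 kg, 72 mm tall. Origin half-way between the ends of its pins, z up its axis. Two round pins 5 mm across, 7 mm long, 17 mm either side of the axis along x; above them a cross-bar 46 mm long (x), 16 mm wide, 8 mm high; then a 12 mm stem, 25 mm free, and the black handle
- key_tip (a point): point half-way between the ends of the spanner's two pins, 56 mm below the centre of the handle on its axis; z points up the spanner
- rest: grey plastic spanner rest, a fixed block 90 mm (x) by 50 mm (y) by 26 mm high. Origin on the bench under its centre. A slot in its top, 46 mm (x) by 9 mm (y), 12 mm deep, takes the spanner's two pins; the cross-bar then lies on the top
- rest_slot (a point): centre of the slot's mouth, in the top face of the rest, 26 mm above the bench; its x runs along the slot. With the spanner standing in the rest its handle's centre is 49 mm above this point and the spanner's x lies along the slot
- seal: black rubber sealing ring lying flat, 46 mm across, 7 mm high; origin at the centre of its underside
- bottle: amber bottle with white cap, 42 mm across, 85 mm tall; origin under its centre
- rotor_lid: round aluminium rotor lid lying flat, 140 mm across, with a central knob, 42 mm high in all; origin under its centre
- tube_rack: white tube rack with capped tubes, 66 x 200 mm (x, y), 86 mm tall; origin under its centre
- jar: open glass jar, 64 mm across, 70 mm tall; origin under its centre
- screwdriver: black-handled screwdriver lying along its x axis, 170 mm long, 26 mm thick; origin under its middle
- wrench: flat steel wrench lying along its x axis, 150 mm long, 8 mm thick; origin under its middle
Not all that is in view belongs to the job. There is more than one size of the rest; the job needs the smaller. What is shaped like the key but yellow is not meant.

How it is judged:
By the outcome, as a careful person would: the job done as asked, in the order asked, and still so for the second after the job is handed in, with the robot touching nothing.
It also fails if it takes over 72 s, if anything falls off the work surface, if the arm or the gripper's body presses on something with over 40 N, if the wrist force passes 120 N, or if a joint passes its speed limit or range.

## Working session

There is one attempt and no reset: what is moved stays moved. The work goes in short steps, Python scripts to look and compute and a shell command to move; the robot and the scene stay as the last step left them, time stands still between calls to the robot, and variables do not carry over. Pictures are saved under pics/ and viewed, about 8 in all and at most 12, crops included, and the job is handed in when it is done.

```bash
mkdir -p pics; cat > h.py <<'E'
import numpy as np, cv2
from scipy.spatial.transform import Rotation as R
from plant import ctrl, optics
def pose():
    s=ctrl.read_state(); return s,R.from_rotvec(s['orientation']).as_matrix(),np.array(s['position'])
def snap(name,fn):
    s,Rm,p=pose(); im=np.array(optics.read_camera(name))
    cv2.imwrite(fn,im[:,:,::-1]); 
    c=optics.get_calibration(name)
    if name=='wrist':
        T=np.eye(4);T[:3,:3]=Rm;T[:3,3]=p; W=np.linalg.inv(T@np.array(c['T_tool_cam']))
    else: W=np.array(c['world_to_cam'])
    np.savez(fn[:-4]+'.npz',W=W,K=np.array([c['fx'],c['fy'],c['cx'],c['cy']]))
    return im
def back(fn,u,v,z):
    d=np.load(fn[:-4]+'.npz');W=d['W'];fx,fy,cx,cy=d['K']
    r=W[:3,:3].T@np.array([(u-cx)/fx,(v-cy)/fy,1]);o=-W[:3,:3].T@W[:3,3]
    return o+r*(z-o[2])/r[2]
def proj(fn,P):
    d=np.load(fn[:-4]+'.npz');W=d['W'];fx,fy,cx,cy=d['K']
    q=W[:3,:3]@np.array(P,float)+W[:3,3]; return np.array([fx*q[0]/q[2]+cx,fy*q[1]/q[2]+cy])
def crop(fn,out,u,v,w,h,k):
    im=cv2.imread(fn);u0=max(0,int(u-w/2));v0=max(0,int(v-h/2));c=im[v0:v0+h,u0:u0+w]
    cv2.imwrite(out,cv2.resize(c,None,fx=k,fy=k,interpolation=cv2.INTER_CUBIC)); print('crop origin',u0,v0,'scale',k)
E
python3 - <<'E'
from h import *
a=snap('top','pics/top.png');b=snap('scene','pics/scene.png')
s,Rm,p=pose();print(s);print(Rm.round(3));print(optics.get_calibration('wrist'))
E
```

```text
{'time_s': 0.1, 'joint_pos': array([-1.33718377,  0.41185768, -0.01270377,  1.59692558,  0.00561542,
        1.13433566, -0.0821889 ]), 'joint_vel': array([ 0.00112919, -0.00058464,  0.00157906, -0.00335747,  0.00069552,
       -0.00088879,  0.00039606]), 'effort': array([ 2.00198199e-03, -6.01822758e+01,  6.83952849e-01, -3.00094736e+01,
        1.39596799e-02,  6.38003185e-03,  4.33012065e-05]), 'position': array([185.70233688, 596.34151104, 249.52790992]), 'orientation': array([-4.72220282e-01, -3.10579531e+00,  2.33584383e-03]), 'force': array([-0.69959341, -0.20847976, -0.43496847]), 'torque': array([-0.01811609,  0.0270759 ,  0.06706426]), 'opening': 85.49128554856892}
[[-0.955  0.297 -0.   ]
 [ 0.297  0.955 -0.001]
 [-0.    -0.001 -1.   ]]
{'fx': 282.67217016388406, 'fy': 282.67217016388406, 'cx': 317.63863781819134, 'cy': 195.74192097869698, 'T_tool_cam': array([[-7.64216719e-04, -9.51891063e-01, -3.06435669e-01,
         7.83669524e+01],
       [ 9.99999477e-01, -9.35833297e-04,  4.13121073e-04,
        -4.45154910e-01],
       [-6.80018960e-04, -3.06435193e-01,  9.51891280e-01,
        -1.23658710e+02],
       [ 0.00000000e+00,  0.00000000e+00,  0.00000000e+00,
         1.00000000e+00]])}
```

View pics/top.png

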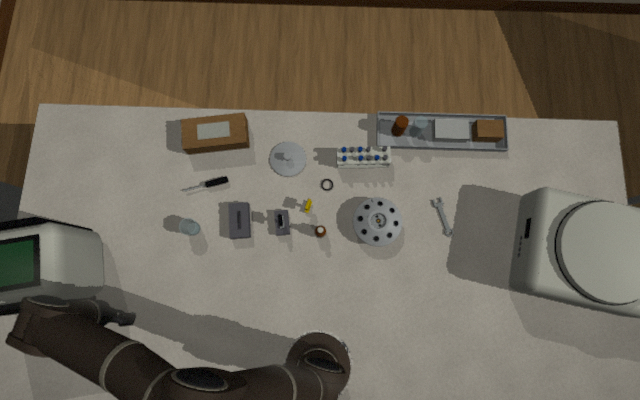

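View pics/scene.png

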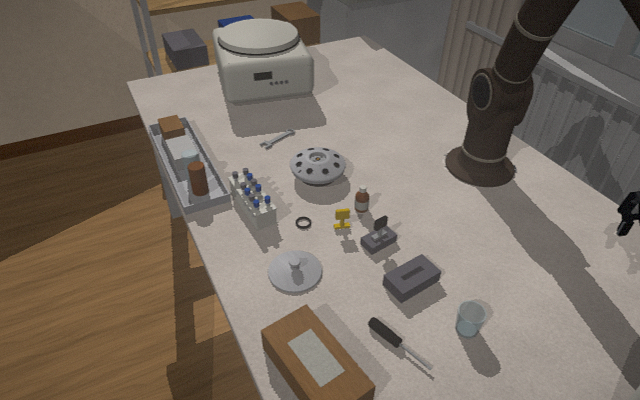

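Top view: the grey rest holding the black-handled key is at (282,222). The larger empty rest is at (239,220), the yellow key at (307,205), the rotor at (378,221) and the bottle at (320,231). The rest at (282,222) is the smaller one and holds the non-yellow key, so it fits the description. Next I'll confirm with a crop and compute positions.

```bash
python3 - <<'E'
from h import *
f='pics/top.png'
for n,u,v,z in [('key',282,218,75),('rest',283,223,26),('bigrest',239,220,26),('rotor',378,221,64),('bottle',320,231,85),('yellow',307,205,60)]:
    P=back(f,u,v,z);print(n,P.round(0),np.hypot(*P[:2]).round(0))
g='pics/scene.png'
print(proj(g,back(f,282,218,75)),proj(g,back(f,378,221,72)))
a=cv2.imread(f)[185:260,215:415];a=cv2.resize(a,None,fx=4,fy=4,interpolation=cv2.INTER_CUBIC)
b=cv2.imread(g)[140:290,290:490];b=cv2.resize(b,(400,300),interpolation=cv2.INTER_CUBIC)
c=np.zeros((600,800,3),np.uint8);c[:300]=a;c[300:,:400]=b
cv2.imwrite('pics/c1.png',c)
E
```

```text
key [505. 143.  75.] 525.0
rest [494. 144.  26.] 514.0
bigrest [500. 306.  26.] 586.0
rotor [ 507. -200.   64.] 545.0
bottle [462.   6.  85.] 462.0
yellow [558.  57.  60.] 561.0
[377.32240583 222.08571697] [319.17835082 156.45070051]
```

View pics/c1.png

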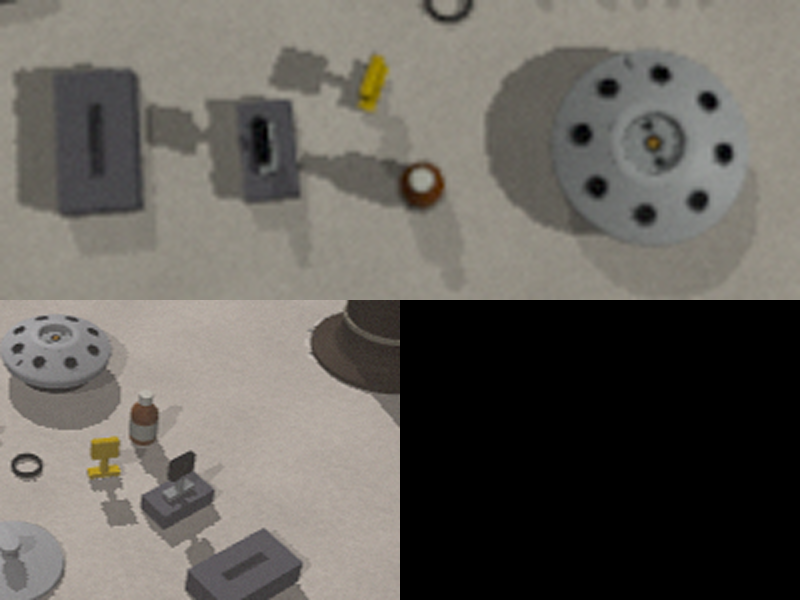

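Confirmed: the dark key stands in the smaller rest, at about (500,143), with its slot roughly along world x (about +0.1 rad). I'll move to look from above.

```bash
cat >> h.py <<'E'
def to(xyz,yaw=None):
    """rows values to reach world xyz, tool pointing down, tool -x axis at world angle yaw"""
    s,Rm,p=pose(); l=Rm.T@(np.array(xyz)-p)/400
    print('t',round(s['time_s'],2),'p',p.round(1),'F',np.round(s['force'],1),'T',np.round(s['torque'],2),'open',round(s['opening'],1))
    if yaw is None: rv=np.zeros(3)
    else:
        c,sn=np.cos(yaw),np.sin(yaw)
        D=np.array([[-c,-sn,0],[-sn,c,0],[0,0,-1]])
        # columns: x=(-c,-s,0) y=(-s,c,0) z=(0,0,-1)
        rv=R.from_matrix(Rm.T@D).as_rotvec()/np.deg2rad(120)
        print('yaw now',round(np.arctan2(-Rm[1,0],-Rm[0,0]),4))
    print('linear',l.round(4),'dr',rv.round(4))
E
python3 -m inch '{"linear":[[-0.1,-0.08,0],[-0.2,-0.16,0],[-0.3,-0.24,0],[-0.4,-0.32,0.02],[-0.5,-0.4,0.04],[-0.6,-0.48,0.06],[-0.7,-0.56,0.08],[-0.8,-0.64,0.1],[-0.9,-0.72,0.12],[-1,-0.8,0.12],[-1,-0.84,0.12],[-1,-0.84,0.12]],"dr":[[0,0,-0.02],[0,0,-0.05],[0,0,-0.08],[0,0,-0.11],[0,0,-0.14],[0,0,-0.17],[0,0,-0.19],[0,0,-0.19],[0,0,-0.19],[0,0,-0.19],[0,0,-0.19],[0,0,-0.19]],"claw":[-1,-1,-1,-1,-1,-1,-1,-1,-1,-1,-1,-1]}' 40
python3 - <<'E'
from h import *
to([500,143,200],0.1)
E
```

```text
time_s: 1.3
position: [468.6, 151.5, 201.7]
orientation: [0.14, -3.137, 0.006]
force: [-0.3, -0.2, -0.6]
opening: 85.4
t 1.3 p [468.6 151.5 201.7] F [-0.3 -0.2 -0.6] T [-0.01 -0.01 -0.05] open 85.4
yaw now 0.0889
linear [-0.0763 -0.0281  0.0041] dr [-0.0017 -0.0006 -0.0053]
```

```bash
python3 -m inch '{"linear":[[-0.076,-0.028,0],[-0.076,-0.028,0],[-0.076,-0.028,0]],"dr":[[0,0,-0.005],[0,0,-0.005],[0,0,-0.005]],"claw":[-1,-1,-1]}'
python3 - <<'E'
from h import *
snap('wrist','pics/w1.png'); to([500,143,200],0.1)
print(proj('pics/w1.png',[500,143,91]))
E
```

```text
time_s: 1.6
position: [499.6, 143.3, 201.2]
orientation: [0.155, -3.136, 0.006]
force: [-1.2, -0.3, -0.4]
opening: 85.6
t 1.65 p [499.1 143.7 201.2] F [ 0.3 -0.3  0.1] T [ 0.03 -0.    0.01] open 85.3
yaw now 0.0999
linear [-0.002  -0.0019  0.003 ] dr [-0.0016 -0.0012 -0.0001]
[318.13410666 199.87017067]
```

View pics/w1.png

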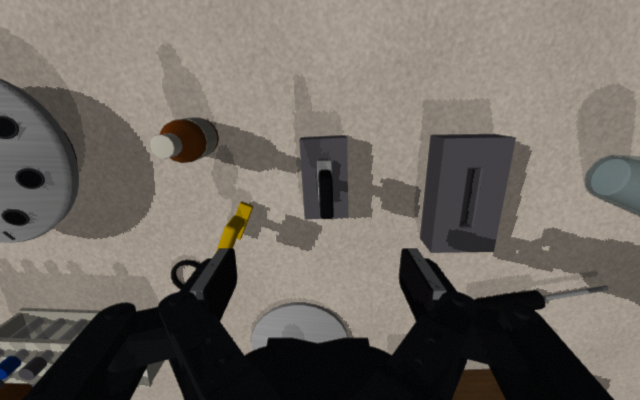

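Wrist view: rest top spans about (301..348, 137..217) and the handle top about (326, 172..217). Measuring by thresholds.

```bash
python3 - <<'E'
from h import *
f='pics/w1.png';im=cv2.imread(f);g=im.max(2)[125:225,290:360].astype(int)
print(g[::6,::4])
for th in (38,90):
    m=(g<th).astype(np.uint8)
    n,l,st,ce=cv2.connectedComponentsWithStats(m)
    k=1+np.argmax(st[1:,4]);pts=np.argwhere(l==k)[:,::-1].astype(np.float32)+[290,125]
    r=cv2.minAreaRect(pts.astype(np.float32));print(th,st[k],r,cv2.boxPoints(r).round(1).tolist())
    for z in (91,75,26): print(z,[back(f,*q,z)[:2].round(1).tolist() for q in cv2.boxPoints(r)])
E
```

```text
[[163 143 141 136 133 131 136 132 135 134 135 137 134 146 167 158 155 161]
 [158 156 136 137 141 135 138 132 136 136 140 140 134 136 157 160 157 164]
 [169 146 135  78  65  54  47  46  40  40  38  39  44  49  61 104 152 157]
 [158 161 134  70  59  60  61  58  70  71  69  70  70  70  71  96  96  98]
 [166 163 136  70  60  58  60  59  68  69  70  70  71  72  71  97 101  96]
 [126 157 144  70  71  58  58  59  59  59  70  70  69  70  71 100  98  91]
 [100  98  76  70  69  59  58  94  92  95  93  42  66  69  70  96  98 100]
 [ 98 100  85  71  70  69  61 104  99  99 112  42  42  70  72 104  99  99]
 [156 141 133  78  69  70  69  72   7   4  12  42  42  68  70  94  99 102]
 [166 160 154  88  70  69  69  60  10   9   9  42  46  70  69 102 102  98]
 [170 168 142  99  69  69  69  80  11  10   7  42  42  42  43  97  95  96]
 [167 166 161 122  69  68  69 111  10  11   9  40  43  62  46 104  98  98]
 [162 168 164 141  69  69  69  94  11  11   9  41  42  70  69  99 101 102]
 [160 168 167 144  69  69  69  68  11  11   8  65  69  68  69  97  96  99]
 [159 167 170 163  70  70  69  69  11   9  10  61 
[... 290 characters left out ...]
9.0, 218.0]]
91 [[473.4, 141.1], [472.3, 152.9], [515.7, 157.9], [516.9, 145.4]]
75 [[477.0, 141.5], [475.7, 154.1], [522.1, 159.4], [523.4, 146.1]]
26 [[487.8, 142.7], [486.3, 157.7], [541.7, 164.1], [543.3, 148.2]]
90 [   6   10   53   84 3713] ((322.03643798828125, 176.7492218017578), (82.898681640625, 51.572139739990234), 88.80650329589844) [[295.3999938964844, 135.8000030517578], [347.0, 134.8000030517578], [348.70001220703125, 217.6999969482422], [297.1000061035156, 218.6999969482422]]
91 [[447.1, 119.2], [442.1, 160.8], [513.9, 171.7], [519.5, 126.1]]
75 [[448.8, 118.0], [443.5, 162.5], [520.2, 174.2], [526.2, 125.4]]
26 [[454.2, 114.6], [447.8, 167.9], [539.5, 181.8], [546.7, 123.5]]
```

```bash
python3 -c "
from h import *
crop('pics/w1.png','pics/c2.png',325,178,80,110,5)"
```

```text
crop origin 285 123 scale 5
```

View pics/c2.png

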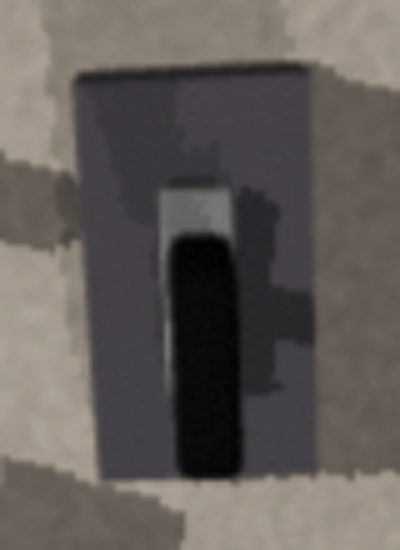

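```bash
python3 - <<'E'
from h import *
f='pics/w1.png'
q=[back(f,285+a/5,123+b/5,26)[:2] for a,b in [(78,78),(308,70),(314,478),(100,478)]]
q=np.array(q);print(q.round(1),'ctr',q.mean(0).round(1),[np.linalg.norm(q[i]-q[i-1]).round(1) for i in range(4)])
d=(q[3]-q[0]),(q[2]-q[1]);print([np.arctan2(*v[::-1]).round(3) for v in d], [np.arctan2(-(v)[0],v[1]).round(3) for v in (q[1]-q[0],q[2]-q[3])])
e=[back(f,285+a/5,123+475/5,91)[:2] for a in (178,241)];print('far end of handle',e)
h=[back(f,285+a/5,123+187/5,34)[:2] for a in (160,232)];print('near bar end',h)
E
```

```text
[[456.4 120.2]
 [450.1 167.8]
 [540.8 181. ]
 [545.6 132.4]] ctr [498.2 150.3] [np.float64(90.0), np.float64(48.0), np.float64(91.7), np.float64(48.8)]
[np.float64(0.136), np.float64(0.144)] [np.float64(0.133), np.float64(0.099)]
far end of handle [array([516.75088903, 146.8680112 ]), array([515.63831535, 158.04590484])]
near bar end [array([476.11227922, 139.39883024]), array([474.63852197, 154.29144526])]
```

```bash
python3 - <<'E'
from h import *
to([497.5,150,75],0.135)
E
```

```text
t 1.65 p [499.1 143.7 201.2] F [ 0.3 -0.3  0.1] T [ 0.03 -0.    0.01] open 85.3
yaw now 0.0999
linear [0.0016 0.0172 0.3155] dr [-0.0016 -0.0013 -0.0168]
```

```bash
python3 -m inch '{"linear":[[0.001,0.017,0.08],[0.001,0.017,0.16],[0.001,0.017,0.24],[0.001,0.017,0.29],[0.001,0.017,0.316],[0.001,0.017,0.316],[0.001,0.017,0.316]],"dr":[[-0.0016,-0.0013,-0.017],[-0.0016,-0.0013,-0.017],[-0.0016,-0.0013,-0.017],[-0.0016,-0.0013,-0.017],[-0.0016,-0.0013,-0.017],[-0.0016,-0.0013,-0.017],[-0.0016,-0.0013,-0.017]],"claw":[-1,-1,-1,-1,-1,-1,-1]}'
python3 - <<'E'
from h import *
to([497.5,150,75],0.135)
E
```

```text
time_s: 2.35
position: [497.9, 150.5, 75.5]
orientation: [-0.213, 3.134, 0.001]
force: [0.4, -0.4, -0.1]
opening: 85.4
t 2.35 p [497.9 150.5  75.5] F [ 0.4 -0.4 -0.1] T [ 0.02 -0.02  0.03] open 85.4
yaw now 0.136
linear [ 0.0012 -0.001   0.0013] dr [0.0001 0.0003 0.0005]
```

```bash
python3 -m inch '{"linear":[[0.001,0,0],[0.001,0,0],[0.001,0,0],[0.001,0,0],[0.001,0,0],[0.001,0,0],[0.001,0,0],[0.001,0,0],[0.001,0,0],[0.001,0,0]],"dr":[[0,0,0],[0,0,0],[0,0,0],[0,0,0],[0,0,0],[0,0,0],[0,0,0],[0,0,0],[0,0,0],[0,0,0]],"claw":[1,1,1,1,1,1,1,1,1,1]}' 60
python3 - <<'E'
from h import *
to([497.5,150,75],0.135)
E
```

```text
time_s: 3.35
position: [497.7, 150.4, 75.8]
orientation: [-0.213, 3.133, 0.001]
force: [-0.8, -0.4, 4.5]
opening: 11.7
t 3.35 p [497.7 150.4  75.8] F [-0.8 -0.4  4.5] T [-0.04  0.2  -0.01] open 11.7
yaw now 0.1359
linear [ 0.0006 -0.001   0.0019] dr [0.0002 0.0005 0.0004]
```

```bash
python3 -m inch '{"linear":[[0,0,-0.06],[0,0,-0.14],[0,0,-0.22],[0,0,-0.3],[0,0,-0.32],[0,0,-0.32]],"dr":[[0,0,0],[0,0,0],[0,0,0],[0,0,0],[0,0,0],[0,0,0]],"claw":[1,1,1,1,1,1]}'
python3 - <<'E'
from h import *
to([577,-200,190],0.136)
E
```

```text
time_s: 3.95
position: [497.9, 150.6, 204.5]
orientation: [-0.213, 3.132, 0.002]
force: [1.1, -0.7, -2.2]
opening: 10.9
t 3.95 p [497.9 150.6 204.5] F [ 1.1 -0.7 -2.2] T [-0.03  0.04  0.03] open 10.9
yaw now 0.136
linear [-0.0769 -0.8952  0.0355] dr [ 0.0005  0.0014 -0.    ]
```

```bash
python3 -m inch '{"linear":[[-0.01,-0.1,0],[-0.02,-0.2,0],[-0.03,-0.3,0],[-0.04,-0.4,0],[-0.05,-0.5,0],[-0.06,-0.6,0],[-0.07,-0.7,0],[-0.077,-0.8,0],[-0.077,-0.87,0.02],[-0.077,-0.895,0.03],[-0.077,-0.895,0.035],[-0.077,-0.895,0.035]],"dr":[[0,0,0],[0,0,0],[0,0,0],[0,0,0],[0,0,0],[0,0,0],[0,0,0],[0,0,0],[0,0,0],[0,0,0],[0,0,0],[0,0,0]],"claw":[1,1,1,1,1,1,1,1,1,1,1,1]}'
python3 - <<'E'
from h import *
to([577,-200,190],0.136)
f='pics/w2.png';snap('wrist',f)
u,v=proj(f,[507,-200,64]);print(u,v)
crop(f,'pics/c3.png',u,v,160,120,5)
E
```

```text
time_s: 5.15
position: [576.4, -198.2, 188.5]
orientation: [-0.215, 3.134, 0.005]
force: [0.8, 0.4, -1.5]
opening: 11.1
t 5.15 p [ 576.4 -198.2  188.5] F [ 0.8  0.4 -1.5] T [ 0.04  0.   -0.01] open 11.1
yaw now 0.137
linear [-0.0008 -0.0046 -0.0038] dr [0.0014 0.0002 0.0005]
326.7063785955664 116.44287414670957
crop origin 246 56 scale 5
```

View pics/c3.png

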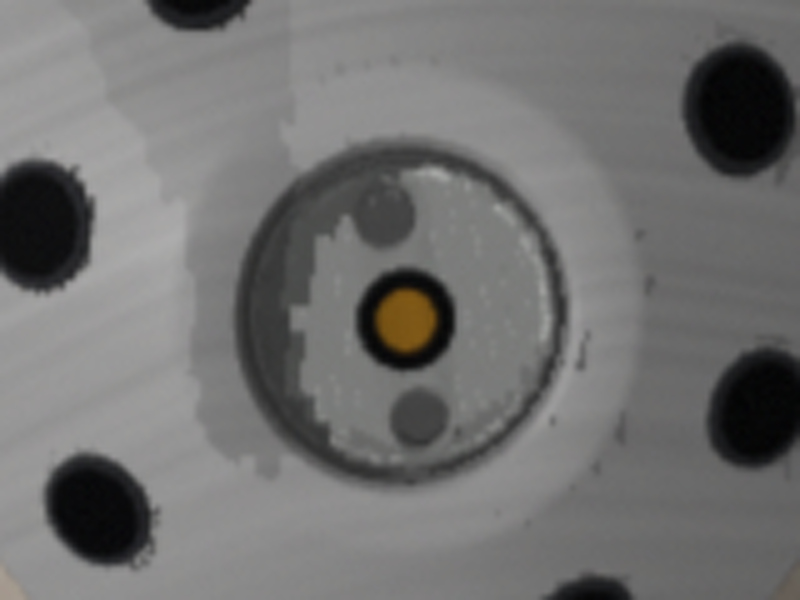

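```bash
python3 - <<'E'
from h import *
f='pics/w2.png'
B=lambda a,b,z:back(f,246+a/5,56+b/5,z)[:2]
h1,h2=B(384,215,63.5),B(419,417,63.5)
print(h1,h2,'mid',(h1+h2)/2,'dist',np.linalg.norm(h1-h2))
d=h2-h1;print('angle of hole line',np.arctan2(d[1],d[0]))
print('rim ctr',(B(238,313,72)+B(568,313,72)+B(403,140,72)+B(403,487,72))/4,np.linalg.norm(B(238,313,72)-B(568,313,72)),np.linalg.norm(B(403,140,72)-B(403,487,72)))
print('cap',B(405,320,64),B(405,320,68))
E
```

```text
[ 493.61683774 -205.23805924] [ 525.66072424 -194.52135232] mid [ 509.63878099 -199.87970578] dist 33.78843691015652
angle of hole line 0.3227448064369426
rim ctr [ 508.96414575 -200.07248407] 54.15808560098224 55.076963918519596
cap [ 509.84547097 -199.329396  ] [ 509.66477689 -199.49970889]
```

```bash
python3 - <<'E'
from h import *
to([509.6,-199.9,140],0.323)
print(ctrl.read_state()['joint_pos'].round(2))
E
```

```text
t 5.2 p [ 576.8 -197.8  189.2] F [ 0.5  0.7 -0.8] T [ 0.   -0.03  0.04] open 11.5
yaw now 0.138
linear [0.1673 0.0176 0.1227] dr [ 0.0012  0.0008 -0.0883]
[ 0.03  0.45  0.31  1.72 -0.16  1.    2.1 ]
```

```bash
python3 -m inch '{"linear":[[0.08,0.01,0.03],[0.15,0.0176,0.06],[0.167,0.0176,0.1],[0.167,0.0176,0.122],[0.167,0.0176,0.1227],[0.167,0.0176,0.1227]],"dr":[[0.001,0.001,-0.04],[0.001,0.001,-0.08],[0.001,0.001,-0.088],[0.001,0.001,-0.088],[0.001,0.001,-0.088],[0.001,0.001,-0.088]],"claw":[1,1,1,1,1,1]}'
python3 - <<'E'
from h import *
to([509.6,-199.9,123],0.323)
E
```

```text
time_s: 5.8
position: [511.0, -199.1, 140.4]
orientation: [-0.506, 3.1, 0.0]
force: [-1.0, 0.4, -1.6]
opening: 11.3
t 5.8 p [ 511.  -199.1  140.4] F [-1.   0.4 -1.6] T [-0.03 -0.03  0.02] open 11.3
yaw now 0.3233
linear [ 0.004  -0.0008  0.0436] dr [0.0001 0.0003 0.0001]
```

```bash
python3 -m inch '{"linear":[[0.004,-0.001,0.02],[0.004,-0.001,0.035],[0.004,-0.001,0.043],[0.004,-0.001,0.043],[0.004,-0.001,0.043]],"dr":[[0,0,0],[0,0,0],[0,0,0],[0,0,0],[0,0,0]],"claw":[1,1,1,1,1]}'
python3 - <<'E'
from h import *
to([509.6,-199.9,119],0.323)
E
python3 -m inch '{"linear":[[0,0,0.003],[0,0,0.006],[0,0,0.009],[0,0,0.009],[0,0,0.009]],"dr":[[0,0,0],[0,0,0],[0,0,0],[0,0,0],[0,0,0]],"claw":[1,1,1,1,1]}'
python3 - <<'E'
from h import *
to([509.6,-199.9,117.5],0.323)
E
```

```text
time_s: 6.3
position: [509.6, -200.1, 123.2]
orientation: [-0.505, 3.1, 0.001]
force: [-0.1, -0.1, -1.6]
opening: 11.5
t 6.3 p [ 509.6 -200.1  123.2] F [-0.1 -0.1 -1.6] T [ 0.03  0.04 -0.07] open 11.5
yaw now 0.3231
linear [-0.0001  0.0004  0.0104] dr [0.0001 0.0002 0.0001]
time_s: 6.8
position: [509.6, -200.1, 119.6]
orientation: [-0.505, 3.1, 0.0]
force: [-0.2, 0.1, -1.4]
opening: 11.3
t 6.8 p [ 509.6 -200.1  119.6] F [-0.2  0.1 -1.4] T [0.04 0.01 0.07] open 11.3
yaw now 0.3231
linear [-0.0001  0.0004  0.0052] dr [0.0001 0.0001 0.0001]
```

```bash
python3 -m inch '{"linear":[[0,0,0.002],[0,0,0.004],[0,0,0.005],[0,0,0.005],[0,0,0.005]],"dr":[[0,0,0],[0,0,0],[0,0,0],[0,0,0],[0,0,0]],"claw":[1,1,1,1,1]}'
python3 -m inch '{"linear":[[0,0,0.002],[0,0,0.004],[0,0,0.005],[0,0,0.005],[0,0,0.005]],"dr":[[0,0,0],[0,0,0],[0,0,0],[0,0,0],[0,0,0]],"claw":[1,1,1,1,1]}'
python3 - <<'E'
from h import *
to([509.6,-199.9,114.5],0.323)
E
```

```text
time_s: 7.3
position: [509.6, -200.0, 117.5]
orientation: [-0.505, 3.1, 0.001]
force: [0.1, 0.2, -1.0]
opening: 11.3
time_s: 7.8
position: [509.6, -200.0, 115.5]
orientation: [-0.505, 3.101, 0.001]
force: [-0.3, -1.4, -2.2]
opening: 11.1
t 7.8 p [ 509.6 -200.   115.5] F [-0.3 -1.4 -2.2] T [ 0.06 -0.04  0.05] open 11.1
yaw now 0.3231
linear [-0.0001  0.0003  0.0025] dr [0.0002 0.0001 0.0001]
```

```bash
python3 -m inch '{"linear":[[0,0,0.002],[0,0,0.002],[0,0,0.002],[0,0,0.002],[0,0,0.002],[0,0,0.002],[0,0,0.002],[0,0,0.002]],"dr":[[0,0,0],[0,0,0.03],[0,0,0.06],[0,0,0.09],[0,0,0.12],[0,0,0.14],[0,0,0.14],[0,0,0.14]],"claw":[1,1,1,1,1,1,1,1]}'
python3 - <<'E'
from h import *
to([509.6,-199.9,114.5],0)
E
```

```text
time_s: 8.6
position: [509.6, -199.4, 114.6]
orientation: [0.05, -3.141, -0.002]
force: [-0.3, 3.6, -0.3]
opening: 11.5
t 8.6 p [ 509.6 -199.4  114.6] F [-0.3  3.6 -0.3] T [0.76 0.06 0.1 ] open 11.5
yaw now 0.0318
linear [-0.     -0.0013  0.0003] dr [ 0.0005 -0.0001  0.0152]
```

```bash
python3 -m inch '{"linear":[[0,0,0],[0,0.001,0],[0,0.001,0],[0,0.001,0],[0,0.001,0],[0,0.001,0],[0,0.001,0],[0,0.001,0]],"dr":[[0,0,0.03],[0,0,0.06],[0,0,0.09],[0,0,0.12],[0,0,0.14],[0,0,0.14],[0,0,0.14],[0,0,0.14]],"claw":[1,1,1,1,1,1,1,1]}'
python3 - <<'E'
from h import *
to([509.6,-199.9,114.5],0)
E
```

```text
time_s: 9.4
position: [509.6, -199.2, 114.7]
orientation: [-0.408, -3.115, -0.001]
force: [0.2, -0.2, -2.0]
opening: 11.3
t 9.4 p [ 509.6 -199.2  114.7] F [ 0.2 -0.2 -2. ] T [ 0.01 -0.06  0.07] open 11.3
yaw now -0.2603
linear [-0.0005 -0.0017  0.0004] dr [ 4.000e-04 -1.000e-04 -1.243e-01]
```

```bash
python3 -m inch '{"linear":[[0,0,0],[0,0,0],[0,0,0],[0,0,0],[0,0,0]],"dr":[[0,0,0.03],[0,0,0.06],[0,0,0.08],[0,0,0.1],[0,0,0.1]],"claw":[1,1,1,1,1]}'
python3 -c "
from h import *
to([509.6,-199.9,114.5],0)"
python3 -m inch '{"linear":[[0,0,0],[0,0,0],[0,0,0],[0,0,0]],"dr":[[0,0,0.01],[0,0,0.02],[0,0,0.02],[0,0,0.02]],"claw":[1,1,1,1]}'
python3 -c "
from h import *
to([509.6,-199.9,114.5],0)"
```

```text
time_s: 9.9
position: [509.6, -199.2, 114.6]
orientation: [-0.731, -3.055, -0.001]
force: [0.1, 0.7, -2.1]
opening: 11.3
t 9.9 p [ 509.6 -199.2  114.6] F [ 0.1  0.7 -2.1] T [0.12 0.06 0.08] open 11.3
yaw now -0.4695
linear [-0.0008 -0.0016  0.0004] dr [ 4.000e-04 -1.000e-04 -2.242e-01]
time_s: 10.3
position: [509.6, -199.2, 114.7]
orientation: [-0.794, -3.039, -0.001]
force: [0.8, 1.3, -1.5]
opening: 11.3
t 10.3 p [ 509.6 -199.2  114.7] F [ 0.8  1.3 -1.5] T [ 0.16 -0.02  0.12] open 11.3
yaw now -0.5111
linear [-0.0008 -0.0016  0.0004] dr [ 4.00e-04 -1.00e-04 -2.44e-01]
```

```bash
python3 -m inch '{"linear":[[0,0,0],[0,0,0],[0,0,0],[0,0,0]],"dr":[[0,0,0.01],[0,0,0.02],[0,0,0.02],[0,0,0.02]],"claw":[1,1,1,1]}' >/dev/null
python3 -c "
from h import *
to([509.6,-199.9,114.5],0)"
python3 -m inch '{"linear":[[0,0,0],[0,0,0],[0,0,0],[0,0,0]],"dr":[[0,0,0.01],[0,0,0.02],[0,0,0.02],[0,0,0.02]],"claw":[1,1,1,1]}' >/dev/null
python3 -c "
from h import *
to([509.6,-199.9,114.5],0)"
```

```text
t 10.7 p [ 509.6 -199.2  114.6] F [-0.5  1.  -2.3] T [ 0.1  -0.06  0.12] open 11.2
yaw now -0.5529
linear [-0.0009 -0.0015  0.0004] dr [ 3.00e-04 -1.00e-04 -2.64e-01]
t 11.1 p [ 509.7 -199.2  114.7] F [-0.5  0.1 -2.4] T [ 0.1  -0.01  0.09] open 11.1
yaw now -0.5948
linear [-0.0009 -0.0015  0.0004] dr [ 3.00e-04 -1.00e-04 -2.84e-01]
```

```bash
python3 -m inch '{"linear":[[0,0,0],[0,0,0],[0,0,0],[0,0,0]],"dr":[[0,0,0.01],[0,0,0.015],[0,0,0.015],[0,0,0.015]],"claw":[1,1,1,1]}' >/dev/null
python3 -c "
from h import *
to([509.6,-199.9,114.5],0)"
python3 -m inch '{"linear":[[0,0,0],[0,0,0],[0,0,0],[0,0,0]],"dr":[[0,0,0.01],[0,0,0.015],[0,0,0.015],[0,0,0.015]],"claw":[1,1,1,1]}' >/dev/null
python3 -c "
from h import *
to([509.6,-199.9,114.5],0)"
```

```text
t 11.5 p [ 509.6 -199.2  114.6] F [-0.4  0.4 -1.7] T [ 0.08 -0.09  0.16] open 11.3
yaw now -0.6261
linear [-0.0009 -0.0015  0.0004] dr [ 3.00e-04 -1.00e-04 -2.99e-01]
t 11.9 p [ 509.6 -199.2  114.7] F [-0.2  0.6 -1.2] T [ 0.07 -0.04  0.09] open 11.2
yaw now -0.6575
linear [-0.001  -0.0015  0.0004] dr [ 3.000e-04 -1.000e-04 -3.139e-01]
```

```bash
python3 -m inch '{"linear":[[0,0,0],[0,0,0],[0,0,0],[0,0,0]],"dr":[[0,0,0.01],[0,0,0.015],[0,0,0.015],[0,0,0.015]],"claw":[1,1,1,1]}' >/dev/null
python3 -c "
from h import *
to([509.6,-199.9,114.5],0)"
```

```text
t 12.3 p [ 509.6 -199.2  114.7] F [-0.4 -0.3 -2.4] T [ 0.08 -0.08  0.1 ] open 11.4
yaw now -0.6889
linear [-0.0011 -0.0014  0.0004] dr [ 3.000e-04 -1.000e-04 -3.289e-01]
```

```bash
python3 -m inch '{"linear":[[0,0,0],[0,0,0],[0,0,0],[0,0,0]],"dr":[[0,0,0.01],[0,0,0.015],[0,0,0.015],[0,0,0.015]],"claw":[1,1,1,1]}' >/dev/null
python3 -c "
from h import *
to([509.6,-199.9,114.5],0)"
```

```text
t 12.7 p [ 509.7 -199.2  114.6] F [ 0.2  0.8 -1.7] T [ 0.13 -0.04  0.1 ] open 11.5
yaw now -0.7202
linear [-0.0011 -0.0015  0.0004] dr [ 3.000e-04 -1.000e-04 -3.439e-01]
```

```bash
python3 -m inch '{"linear":[[0,0,0],[0,0,0],[0,0,0],[0,0,0]],"dr":[[0,0,0.01],[0,0,0.015],[0,0,0.015],[0,0,0.015]],"claw":[1,1,1,1]}' >/dev/null
python3 -c "
from h import *
to([509.6,-199.9,114.5],0)"
```

```text
t 13.1 p [ 509.7 -199.2  114.7] F [ 1.   1.  -1.6] T [ 0.07 -0.05  0.17] open 11.4
yaw now -0.7517
linear [-0.001  -0.0014  0.0004] dr [ 2.000e-04 -1.000e-04 -3.589e-01]
```

```bash
python3 -m inch '{"linear":[[0,0,0],[0,0,0],[0,0,0],[0,0,0]],"dr":[[0,0,0.01],[0,0,0.015],[0,0,0.015],[0,0,0.015]],"claw":[1,1,1,1]}' >/dev/null
python3 -c "
from h import *
to([509.6,-199.9,114.5],0)"
```

```text
t 13.5 p [ 509.7 -199.2  114.6] F [-0.2  0.1 -1.1] T [ 0.12 -0.11  0.14] open 11.0
yaw now -0.783
linear [-0.0011 -0.0013  0.0004] dr [ 2.000e-04 -1.000e-04 -3.739e-01]
```

```bash
python3 -m inch '{"linear":[[0,0,0],[0,0,0],[0,0,0],[0,0,0]],"dr":[[0,0,0.01],[0,0,0.01],[0,0,0.01],[0,0,0.01]],"claw":[1,1,1,1]}' >/dev/null
python3 -c "
from h import *
to([509.6,-199.9,114.5],0)"
```

```text
t 13.9 p [ 509.7 -199.2  114.7] F [ 0.  -0.4 -2.7] T [ 0.06 -0.02  0.15] open 11.2
yaw now -0.8039
linear [-0.0011 -0.0013  0.0004] dr [ 2.000e-04 -1.000e-04 -3.838e-01]
```

```bash
python3 -m inch '{"linear":[[0,0,0],[0,0,0],[0,0,0],[0,0,0]],"dr":[[0,0,0.01],[0,0,0.01],[0,0,0.01],[0,0,0.01]],"claw":[1,1,1,1]}' >/dev/null
python3 -c "
from h import *
to([509.6,-199.9,114.5],0)"
```

```text
t 14.3 p [ 509.7 -199.2  114.7] F [ 0.9 -0.2 -1.5] T [ 0.06 -0.01  0.1 ] open 11.2
yaw now -0.8249
linear [-0.0011 -0.0013  0.0005] dr [ 2.000e-04 -1.000e-04 -3.938e-01]
```

```bash
python3 -m inch '{"linear":[[0,0,0],[0,0,0],[0,0,0],[0,0,0]],"dr":[[0,0,0.01],[0,0,0.01],[0,0,0.01],[0,0,0.01]],"claw":[1,1,1,1]}' >/dev/null
python3 -c "
from h import *
to([509.6,-199.9,114.5],0)"
```

```text
t 14.7 p [ 509.7 -199.2  114.6] F [ 0.5  0.3 -1.4] T [ 0.14 -0.05  0.09] open 11.2
yaw now -0.8458
linear [-0.0012 -0.0013  0.0004] dr [ 2.000e-04 -1.000e-04 -4.038e-01]
```

```bash
python3 -m inch '{"linear":[[0,0,0],[0,0,0],[0,0,0],[0,0,0]],"dr":[[0,0,0.01],[0,0,0.01],[0,0,0.01],[0,0,0.01]],"claw":[1,1,1,1]}' >/dev/null
python3 -c "
from h import *
to([509.6,-199.9,114.5],0)"
```

```text
t 15.1 p [ 509.7 -199.2  114.6] F [ 0.3  0.  -1.4] T [ 0.06 -0.05  0.39] open 11.5
yaw now -0.8664
linear [-0.0012 -0.0013  0.0003] dr [ 1.000e-04 -1.000e-04 -4.137e-01]
```

```bash
python3 -m inch '{"linear":[[0,0,0]],"dr":[[0,0,0]],"claw":[1]}' >/dev/null
python3 - <<'E'
from h import *
to([509.6,-199.9,114.5],0)
for i in range(4):
    optics.read_camera('wrist');print(np.round(ctrl.read_state()['torque'][2],3))
E
```

```text
t 15.2 p [ 509.7 -199.2  114.7] F [-0.1  0.1 -1.6] T [ 0.05 -0.02  0.37] open 11.1
yaw now -0.8663
linear [-0.0012 -0.0013  0.0004] dr [ 2.000e-04 -1.000e-04 -4.136e-01]
0.349
0.289
0.36
0.357
```

The stop is felt: torque stepped from about 0.13 to a steady 0.35 Nm. I'll back off half the pin slack and lift.

```bash
python3 -m inch '{"linear":[[0,0,0],[0,0,0],[0,0,0],[0,0,0],[0,0,0]],"dr":[[0,0,-0.02],[0,0,-0.04],[0,0,-0.057],[0,0,-0.057],[0,0,-0.057]],"claw":[1,1,1,1,1]}'
python3 -c "
from h import *
to([509.6,-199.9,200],0.137)"
```

```text
time_s: 15.9
position: [509.6, -199.3, 114.7]
orientation: [-1.148, -2.924, -0.001]
force: [0.1, 1.0, -1.4]
opening: 11.5
t 15.9 p [ 509.6 -199.3  114.7] F [ 0.1  1.  -1.4] T [ 0.   -0.03 -0.02] open 11.5
yaw now -0.7484
linear [-0.0009 -0.001  -0.2133] dr [ 2.000e-04 -1.000e-04 -4.227e-01]
```

```bash
python3 -m inch '{"linear":[[0,0,-0.015],[0,0,-0.035],[0,0,-0.08],[0,0,-0.14],[0,0,-0.19],[0,0,-0.19]],"dr":[[0,0,0],[0,0,0],[0,0,0],[0,0,0],[0,0,0],[0,0,0]],"claw":[1,1,1,1,1,1]}'
python3 -c "
from h import *
to([577,-198,189],0.137)"
```

```text
time_s: 16.5
position: [511.2, -200.2, 193.9]
orientation: [1.147, 2.919, 0.002]
force: [0.7, 0.1, -2.0]
opening: 11.3
t 16.5 p [ 511.2 -200.2  193.9] F [ 0.7  0.1 -2. ] T [-0.01 -0.03  0.01] open 11.3
yaw now -0.7488
linear [-0.1168  0.1159  0.0131] dr [ 0.0005  0.0026 -0.4229]
```

```bash
python3 -m inch '{"linear":[[-0.03,0.03,0.01],[-0.06,0.06,0.013],[-0.09,0.09,0.013],[-0.1168,0.1159,0.013],[-0.1168,0.1159,0.013],[-0.1168,0.1159,0.013],[-0.1168,0.1159,0.013],[-0.1168,0.1159,0.013]],"dr":[[0,0.001,-0.06],[0,0.001,-0.12],[0,0.001,-0.18],[0,0.002,-0.24],[0,0.002,-0.3],[0,0.0026,-0.36],[0,0.0026,-0.423],[0,0.0026,-0.423]],"claw":[1,1,1,1,1,1,1,1]}'
python3 - <<'E'
from h import *
f='pics/w3.png';snap('wrist',f)
u,v=proj(f,[509.6,-199.9,64]);print(u,v)
crop(f,'pics/c4.png',u,v,160,120,5)
to([498,150.4,204],0.136)
E
```

```text
time_s: 17.3
position: [576.7, -198.0, 188.5]
orientation: [0.218, -3.134, -0.002]
force: [0.5, 0.1, -1.1]
opening: 11.1
326.5236831496406 119.40483275964566
crop origin 246 59 scale 5
t 17.35 p [ 576.7 -198.1  188.5] F [ 0.6 -0.1 -2. ] T [-0.02 -0.02  0.04] open 11.5
yaw now 0.134
linear [ 0.0786  0.8897 -0.0373] dr [ 0.0007 -0.     -0.001 ]
```

View pics/c4.png

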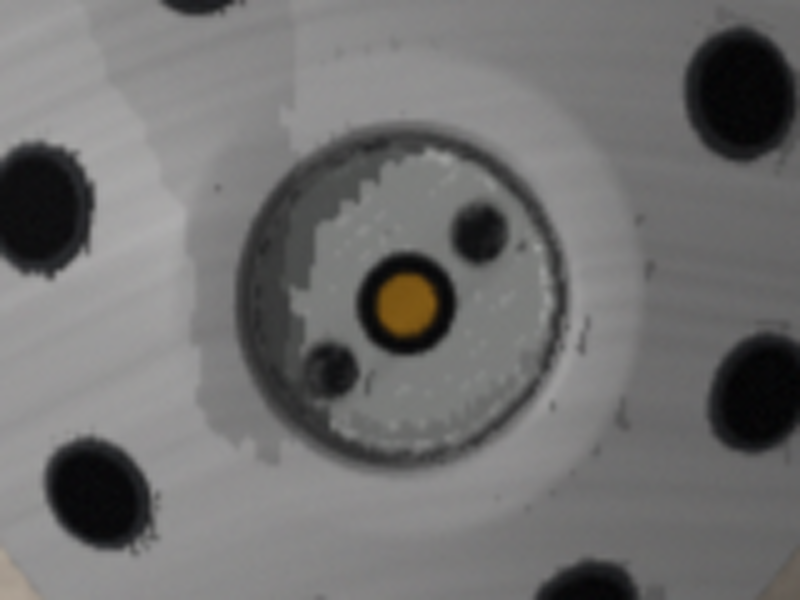

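```bash
python3 - <<'E'
from h import *
f='pics/w3.png'
B=lambda a,b:back(f,246+a/5,59+b/5,63.5)[:2]
h1,h2=B(480,232),B(331,371);d=h2-h1;print((h1+h2)/2,np.linalg.norm(d),np.arctan2(d[1],d[0]))
E
```

```text
[ 509.65717377 -199.56457305] 33.94188740317084 -0.6946567779067191
```

```bash
python3 -m inch '{"linear":[[0,0.05,-0.037],[0.01,0.15,-0.037],[0.02,0.25,-0.037],[0.03,0.35,-0.037],[0.04,0.45,-0.037],[0.05,0.55,-0.037],[0.06,0.65,-0.037],[0.07,0.75,-0.037],[0.0786,0.84,-0.037],[0.0786,0.89,-0.037],[0.0786,0.89,-0.037],[0.0786,0.89,-0.037]],"dr":[[0.0007,0,-0.001],[0.0007,0,-0.001],[0.0007,0,-0.001],[0.0007,0,-0.001],[0.0007,0,-0.001],[0.0007,0,-0.001],[0.0007,0,-0.001],[0.0007,0,-0.001],[0.0007,0,-0.001],[0.0007,0,-0.001],[0.0007,0,-0.001],[0.0007,0,-0.001]],"claw":[1,1,1,1,1,1,1,1,1,1,1,1]}'
python3 -c "
from h import *
to([497.8,150.4,95],0.136)"
```

```text
time_s: 18.55
position: [497.8, 150.5, 203.7]
orientation: [0.211, -3.134, 0.001]
force: [1.2, 0.1, -1.7]
opening: 11.3
t 18.55 p [497.8 150.5 203.7] F [ 1.2  0.1 -1.7] T [-0.05 -0.01 -0.03] open 11.3
yaw now 0.1343
linear [-1.000e-04 -1.000e-04  2.718e-01] dr [-0.0001 -0.0002 -0.0008]
```

The ring turned about 1.02 rad clockwise by sight, which fits the felt stop. Next I'll return the key to the slot, slowing down near the top of the rest.

```bash
python3 -m inch '{"linear":[[0,0,0.08],[0,0,0.16],[0,0,0.22],[0,0,0.26],[0,0,0.272],[0,0,0.272],[0,0,0.272]],"dr":[[0,0,-0.001],[0,0,-0.001],[0,0,-0.001],[0,0,-0.001],[0,0,-0.001],[0,0,-0.001],[0,0,-0.001]],"claw":[1,1,1,1,1,1,1]}' >/dev/null
python3 -c "
from h import *
to([497.7,150.4,79],0.136)"
python3 -m inch '{"linear":[[0,0,0.01],[0,0,0.02],[0,0,0.03],[0,0,0.038],[0,0,0.038]],"dr":[[0,0,0],[0,0,0],[0,0,0],[0,0,0],[0,0,0]],"claw":[1,1,1,1,1]}'  >/dev/null
python3 -c "
from h import *
to([497.7,150.4,75.8],0.136)"
```

```text
t 19.25 p [498.5 149.9  95.7] F [-0.1 -0.6 -1.6] T [ 0.01  0.01 -0.  ] open 11.3
yaw now 0.1348
linear [0.0018 0.0014 0.0418] dr [-0.0001  0.0003 -0.0006]
t 19.75 p [498.1 149.9  80. ] F [ 0.1 -0.1 -0.8] T [ 0.01 -0.05 -0.05] open 11.4
yaw now 0.1349
linear [0.0009 0.0014 0.0104] dr [-0.0002 -0.0001 -0.0005]
```

Pins are in the slot (z 80, no force). Seating gently.

```bash
python3 -m inch '{"linear":[[0.001,0.001,0.004],[0.001,0.001,0.008],[0.001,0.001,0.010],[0.001,0.001,0.010],[0.001,0.001,0.010]],"dr":[[0,0,0],[0,0,0],[0,0,0],[0,0,0],[0,0,0]],"claw":[1,1,1,1,1]}'  >/dev/null
python3 -c "
from h import *
to([497.7,150.4,75.8],0.136)"
```

```text
t 20.25 p [497.7 150.2  76. ] F [ 0.5  1.2 -1.6] T [-0.04 -0.01 -0.02] open 11.2
yaw now 0.1349
linear [0.     0.0005 0.0005] dr [-0.0002 -0.     -0.0005]
```

```bash
python3 -m inch '{"linear":[[0,0,0.001],[0,0,0.002],[0,0,0.002],[0,0,0.002]],"dr":[[0,0,0],[0,0,0],[0,0,0],[0,0,0]],"claw":[1,1,1,1]}'  >/dev/null
python3 -c "
from h import *
to([497.7,150.4,75.8],0.136)"
```

```text
t 20.65 p [497.8 150.2  75.8] F [-1.8 -1.5  4.7] T [-0.13  0.46  0.01] open 11.0
yaw now 0.1348
linear [ 0.0003  0.0004 -0.0001] dr [-0.0001  0.0001 -0.0006]
```

Contact (about 6 N up): it is seated at the height it was taken from. Releasing slowly, then retreating straight up.

```bash
python3 -m inch '{"linear":[[0,0,0],[0,0,0],[0,0,0],[0,0,0],[0,0,0],[0,0,0],[0,0,0],[0,0,0],[0,0,0],[0,0,0]],"dr":[[0,0,0],[0,0,0],[0,0,0],[0,0,0],[0,0,0],[0,0,0],[0,0,0],[0,0,0],[0,0,0],[0,0,0]],"claw":[0.7,0.5,0.3,0,-0.3,-0.6,-1,-1,-1,-1]}' 
python3 -m inch '{"linear":[[0,0,-0.02],[0,0,-0.06],[0,0,-0.14],[0,0,-0.22],[0,0,-0.3],[0,0,-0.32],[0,0,-0.32]],"dr":[[0,0,0],[0,0,0],[0,0,0],[0,0,0],[0,0,0],[0,0,0],[0,0,0]],"claw":[-1,-1,-1,-1,-1,-1,-1]}' 
python3 - <<'E'
from h import *
snap('wrist','pics/w4.png');snap('scene','pics/s4.png');a=cv2.imread('pics/w4.png')
b=cv2.resize(cv2.imread('pics/s4.png')[130:290,290:490],(400,320),interpolation=cv2.INTER_CUBIC)
c=cv2.resize(a[110:270,250:450],(400,320),interpolation=cv2.INTER_CUBIC)
cv2.imwrite('pics/c5.png',np.hstack([c,b]))
E
```

```text
time_s: 21.65
position: [497.8, 150.2, 75.8]
orientation: [-0.212, 3.134, -0.0]
force: [0.8, -0.2, -0.6]
opening: 85.3
time_s: 22.35
position: [498.5, 150.5, 205.4]
orientation: [-0.211, 3.131, 0.002]
force: [0.1, -0.3, -0.8]
opening: 85.0
```

View pics/c5.png

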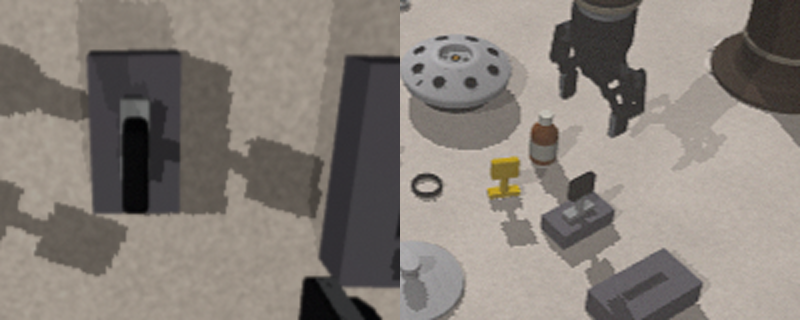

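The key stands upright in the small rest (handle at left-crop (135,165)), the gripper is clear, and the yellow key, bottle and seal are where they were. Handing in.

```bash
python3 -c "
from plant import ctrl
print(ctrl.job_done())"
```

```text
the job is handed in; nothing more can be done
None
```

The ring is turned clockwise to what I felt as its stop. The spanner is back upright in the smaller rest and released. I handed the job in at about 22 s of the 72 s allowed.

- **Finding the holes:** I lowered the pins gently. They entered both holes first time, with no contact force above about 2 N.
- **Turning the ring:** While turning, the torque read about 0.12 Nm. It then rose to a steady 0.35 Nm, well below the 0.6 Nm that counts as forcing. I backed off the pin slack before lifting the spanner out.
- **Last checks:** The holes have turned 1.02 rad by camera. The spanner seated at the same height it was taken from (tool point at 75.8 mm). The gripper is open and clear, and the neighbouring objects in the last pictures look unmoved.
- **What disagreed:** The torque rose by about 0.25 Nm over the last 0.02 rad, steeper than the stated 0.04 Nm per 0.01 rad. The starting joint value was not known, so the camera alone cannot prove 1.05 was reached; being fully home rests on the felt stop. I did not go back and press a second time to check it.

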